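# Inspect the big shooter marble over the plug-in light with tongs

## Task

Check the big glass shooter for chips over the inspection light: first plug the light block foot-down, fully home, into the square hole of the black socket base and let go of it. Then take the steel tongs off their rest, close their cups on the shooter on the turntable, lift it and hold it still straight over the plugged-in light, about 5 cm clear above its lens; never touch the shooter with the gripper itself, and leave the small marbles in their tray, the cups and the loupe where they are. Finish while still holding the tongs closed with the shooter lifted over the light: do not put anything down or let go.

Things in the scene. Friction and masses are not known exactly. Their poses are not given: they have to be found in the camera images.
- socket: black socket base fixed to the table, 76 x 76 mm, 30 mm tall, with one square hole in the middle of its top: 30 mm wide, 22 mm deep, chamfered mouth. Origin: centre of its underside; z up; hole sides along x and y. It and the turntable may swap places.
- light: plug-in light block, loose, 80 g, upright. From below: square shank 28 mm wide, 20 mm tall (lowest 4 mm: 24 mm wide); grey body 40 x 40 mm, 32 mm tall (grip here); white lens dome 30 mm across, 8 mm tall. Fits the hole in any of four square turns; fully home the body rests on the socket's top, foot 10 mm above the table. Origin: centre of the foot's underside; z up, sides along x and y.
- light_foot (a point): centre of the underside of the light block's shank (same as its origin)
- light_top (a point): top of the light block's lens, 60 mm above its foot
- turntable: round steel base fixed to the table, 92 mm across, 25 mm tall, with an oak disc (100 mm across, 12 mm thick, top 37 mm above the table) that turns freely. In the disc's middle a brass seat 25 mm across, 8 mm tall, with a shallow hollow in which the shooter sits. Origin: centre of the base's underside. May swap places with the socket.
- shooter: the shooter: clear glass marble 35 mm across with a white swirl, 56 g, seated on the turntable with its centre about 60 mm above the table. Loose. Its origin turns with it: use shooter_center.
- shooter_center (a point): centre of the shooter
- tongs: steel spring tongs, 210 mm long, 120 g, lying level on a walnut rest. Origin: midway between the two black grip pads, 29 mm above the table at the start; x along the tongs to the cups, y across (left arm at +y), z up. Pads: x -18 to 18 mm, z -11 to 11 mm, 54 mm apart outside when open; squeeze along y from above. Rest: 22 mm tall, clear beside the pads; end stops 32 mm tall at x 52, y +-45 mm.
- tongs_left: left arm with its cup; origin at its pivot, 80 mm behind and 8 mm left of the tongs' origin. Both arms always move alike. A spring holds them open: about 4.5 N on each pad starts to close them, 6 N at 51 mm over the pads (enough to carry the tongs open), 10 N at 40 mm, where the cups meet the shooter and the pads are parallel. Squeeze 25 to 40 N to hold the shooter firmly.
- tongs_right: right arm of the tongs, the mirror image; each arm turns inward by up to 0.13 rad from open (about 0.09 rad on the shooter)
- tongs_left_cup (a point): centre of the rim of the left arm's round steel cup (26 mm outside diameter, 7 mm deep, hollow side facing the other cup); the cups are about 89 mm ahead of the tongs' origin, at the same height, 60 mm apart between rims when open and about 29 mm on the shooter
- tongs_right_cup (a point): the same for the right cup
- tray: bystander: heavy brass tray, fixed, 60 x 160 mm, 10 mm tall, with three dimples holding the small marbles. Origin: centre of underside.
- pewter_cup: bystander: squat pewter cup, 72 mm across, 58 mm tall. Origin: centre of underside.
- egg_cup: bystander: white ceramic egg cup, 50 mm across, 58 mm tall. Origin: centre of underside.
- loupe: bystander: black round loupe standing on the table, 42 mm across, 34 mm tall. Origin: centre of underside.
- marble0_center (a point): bystander: centre of a 25 mm cobalt glass marble in the tray
- marble1_center (a point): bystander: centre of a 25 mm cobalt glass marble in the tray
- marble2_center (a point): bystander: centre of a 25 mm cobalt glass marble in the tray
Not all that is in view belongs to the job. What is shaped like the socket but blue or red is not meant. Of the things like the shooter, leave any that is orange; of the rest the smaller one is meant.

How it is judged:
On the way, in this order (a step that is already met when the one before it is completed fails the run):
1. the light block stands fully home in the socket and is let go (horizontal distance between light_foot and socket below 0.004 m and z of light_foot in the frame of socket below 0.0125 m and angle between light's own z axis and vertical below 0.06 rad and contact force between light and the arm below 0.1 N and contact force between light and the fingers below 0.1 N), for 0.3 s.
2. the tongs, clear of their rest, hold the shooter between both cups, lifted off the turntable (contact force between shooter and tongs_left above 0.3 N and contact force between shooter and tongs_right above 0.3 N and z of shooter_center in the frame of turntable above 0.075 m and height (world z) of tongs above 0.05 m), for 0.3 s.
At the end, for the whole second after the job is handed in: Light block home in the socket (2.5 mm in depth, 4 mm centred, 0.06 rad upright), untouched; both cups press on the shooter, held still (under 30 mm/s), centre within 25 mm sideways of the lens top and 35 to 120 mm above it; gripper holds the tongs, not the shooter (horizontal distance between light_foot and socket below 0.004 m and z of light_foot in the frame of socket below 0.0125 m and angle between light's own z axis and vertical below 0.06 rad and contact force between shooter and tongs_left above 0.3 N and contact force between shooter and tongs_right above 0.3 N and horizontal distance between shooter_center and light_top below 0.025 m and z of shooter_center in the frame of light_top between 0.035 and 0.12 m and linear speed of shooter below 0.03 m/s and contact force between tongs and the fingers above 2 N and contact force between each of shooter, light and the fingers below 0.1 N and contact force between tongs and light below 0.1 N and contact force between tongs and socket below 0.1 N); the arm keeps its last pose, push and grip.
It fails at once if the gripper touches the shooter (contact force between shooter and the fingers above 0.3 N).
It fails at once if the shooter is dropped (height (world z) of shooter_center below 0.045 m).
It fails at once if a bystander is moved by more than 25 mm (distance of any of marble0_center, marble1_center, marble2_center, pewter_cup, egg_cup, loupe from where it was at the start of the episode above 0.025 m).
It also fails if it takes over 69 s, if anything falls off the work surface, if the arm or the gripper's body presses on something with over 40 N, if the wrist force passes 120 N, or if a joint passes its speed limit or range.

## Robot

A 6-joint arm with a two-finger parallel gripper is mounted at the origin on the work surface. World frame = base frame: x ahead of the robot, y to its left, z up, the work surface at z = 0. Lengths are in m, angles in rad, forces in N, time in s.
With the tool pointing down it reaches from about 0.3 to 0.775 m from the base axis. Payload 14.6 kg.
Tool frame: the origin (TCP) lies midway between the tips of the shut fingers; the grasp point (between the pads) lies 19 mm behind it (ctrl.tcp_to_grasp is the distance from the TCP to the grasp point, in m); x points along the fingers, y is the direction in which the jaws open and shut, and the axes are right-handed (so a half turn about x gives the same grasp; the last joint's range is limited). The gripper opens to 94 mm and grips with 3 to 60 N. Pads are 16 mm wide; open, the fingers measure 119 mm over their backs; the gripper's body (75 mm by 177 mm) begins 78 mm behind the grasp point.
Start: joints at [1.036, 0.3, 1.521, -0, 1.321, -0.067], TCP at [0.248, 0.491, 0.205] pointing down, gripper open.
Joint ranges: [-3.03, 3.03], [-0.79, 2.21], [0.23, 2.52], [-1.04, 4.18], [0, 3.07], [-2.55, 2.55]. Speed limits (rad/s): [2.22, 2.22, 2.57, 3.14, 3.14, 3.14].

## Interface

Orientations are given as [roll, pitch, yaw] about the fixed x, y, z axes, in that order (R = Rz(yaw) Ry(pitch) Rx(roll)).
In Python, from station import ctrl gives the robot as it stands.
- The arm moves only by the tool jog_arm, never from a script. Its argument "rows" is one flat list of numbers, 7 for each row, row after row: the shift along the world's x, y, z in m, then the turn, a rotation vector about the world's x, y, z in degrees, then the closure, from 0 (fully open) to 1 (shut). A call has 1 to 8 rows; each row shifts and turns the commanded pose from where the row before left it; what a row does not reach is not made up. A row lasts 1/12 s, in which the tool goes at most 41.7 mm and 7.16 degrees, less where a joint would pass 70% of its speed; a pose out of reach is approached as far as the arm can. A call with a gripper value outside its range is refused whole. The fingers move at their own pace and stop on an object; "squeeze" is the grip in N (left out, the last holds). Time passes only in rows, so rows that do not move let the fingers close. It gives the time, the measured TCP pose, the force and the opening at its end, in the units of the state.
- ctrl.get_obs(): the state, without advancing time (a new reading comes with each control period).
- ctrl.camera(name): name is "scene" or "top" or "wrist"; returns (picture, depth): 384x512x3 uint8, red, green, blue; 384x512 float32, m along the optical axis (not along the pixel's ray), 0 where there is no reading.
- ctrl.camera_model(name): a dict with "K" (3x3 intrinsics, pixels), "extrinsics" (4x4, takes a point from camera to world coordinates). Camera axes: x right, y down, z forward; pixel columns grow to the right and rows downward; lengths in m; the calibration is good to about 2 mm. A picture is of the moment at which its call begins: read the wrist's pose just before it. camera_model takes no time and is no camera call; for the wrist camera it gives the pose at the moment of the call.
- ctrl.hand_in(): hands the job in, once; it reports no verdict.
The state is a dict: "time_s": time; "qpos": joint angles; "joint_vel": joint speeds; "tau": joint torques, N m; "ee_pos": TCP position; "eef_rot": TCP orientation; "force": force on the tool from outside, world axes, zero at the start; "moment": the same for the moment, N m; "grip_width": finger opening in m.
Only numpy, scipy, OpenCV 4.12 (cv2) and the standard library are available. Lean on these libraries where they do the work, as an engineer would, in place of code of your own. Each camera call takes 0.05 s, during which the arm holds its last target.

## Working session

There is one attempt and no reset: what is moved stays moved. The work goes in short steps, Python scripts to look and compute and a tool call to move; the robot and the scene stay as the last step left them, time stands still between calls to the robot, and variables do not carry over. Pictures are saved under pics/ and viewed, and the job is handed in when it is done.

Besides the shell and the picture viewer there is one more tool, called after "Emit:" as name(argument=value, ...), one argument or row to a line, values as JSON. jog_arm: Moves the arm, as the interface text tells. Its arguments: {"type":"object","properties":{"rows":{"type":"array"},"squeeze":{"type":"number"}},"required":["rows"]}

```bash
mkdir -p pics; ls; cat > h.py <<'E'
import numpy as np,cv2,pickle
from station import ctrl
def snap(name,tag):
    m=ctrl.camera_model(name); p,d=ctrl.camera(name)
    pickle.dump((p,d,m),open(f'pics/{tag}.pkl','wb'))
    cv2.imwrite(f'pics/{tag}.png',p[:,:,::-1])
    return p,d,m
def load(tag): return pickle.load(open(f'pics/{tag}.pkl','rb'))
def cloud(d,m):
    K=np.array(m['K']);E=np.array(m['extrinsics'])
    v,u=np.indices(d.shape)
    P=np.stack([(u-K[0,2])/K[0,0]*d,(v-K[1,2])/K[1,1]*d,d,np.ones_like(d)],-1)
    return (P@E.T)[...,:3]
def crop(tag,x0,y0,x1,y1,s,out):
    p,d,m=load(tag)
    cv2.imwrite(f'pics/{out}.png',cv2.resize(p[y0:y1,x0:x1,::-1],None,fx=s,fy=s,interpolation=cv2.INTER_CUBIC))
E
python3 - <<'E'
from h import *
for n in ['scene','top']:
    p,d,m=snap(n,n+'0'); print(n,np.round(m['K'],1).tolist(),np.round(m['extrinsics'],3).tolist())
print(ctrl.get_obs())
E
```

```text
pics
scene [[381.4, 0.0, 259.4], [0.0, 381.4, 191.4], [0.0, 0.0, 1.0]] [[0.606, 0.462, -0.648, 1.158], [0.795, -0.374, 0.477, -0.436], [-0.022, -0.804, -0.594, 0.612], [0.0, 0.0, 0.0, 1.0]]
top [[347.9, 0.0, 258.5], [0.0, 347.9, 186.6], [0.0, 0.0, 1.0]] [[0.027, -0.998, 0.061, 0.525], [-1.0, -0.028, -0.013, 0.02], [0.015, -0.061, -0.998, 0.958], [0.0, 0.0, 0.0, 1.0]]
{'time_s': 0.1, 'qpos': array([ 1.03639086e+00,  3.00406589e-01,  1.52147617e+00, -2.72693969e-05,
        1.32067729e+00, -6.66049241e-02]), 'joint_vel': array([ 1.43992593e-04, -2.62174118e-03, -1.37748292e-03, -3.23621753e-04,
        3.89566417e-03, -9.06955481e-06]), 'tau': array([ 3.13992619e-03, -5.32648194e+01, -3.53288341e+01,  7.09666614e-02,
        2.35524040e-02,  1.74877073e-05]), 'ee_pos': array([0.24791136, 0.4907203 , 0.20496609]), 'eef_rot': array([-1.61010347,  1.56982857, -2.07789726]), 'force': array([-0.30926189,  0.25263543,  0.10788018]), 'moment': array([ 0.02026667, -0.03668003, -0.05165096]), 'grip_width': 0.09414873996255199}
```

View pics/scene0.png

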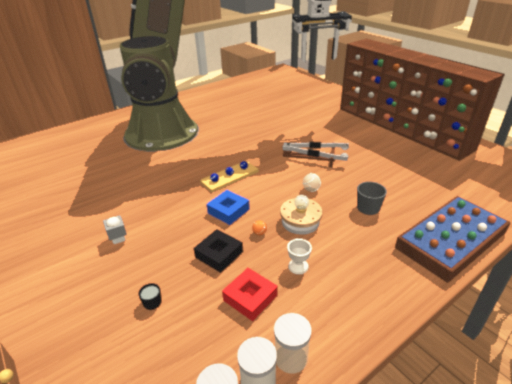

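View pics/top0.png

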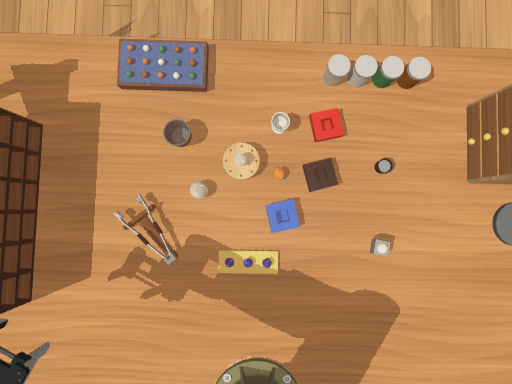

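```bash
python3 - <<'E'
from h import *
crop('top0',100,100,300,280,4,'c_a')
crop('top0',290,140,410,270,5,'c_b')
p,d,m=load('top0');P=cloud(d,m)
for n,(u,v) in dict(socket_top=(308,180),hole=(320,174),socketE=(332,170),light=(381,247),shoot=(242,159),disc=(230,165),ball2=(199,189),padL=(150,229),padR=(140,238),table=(300,280),orange=(279,174)).items(): print(n,P[v,u].round(4))
E
```

```text
socket_top [ 0.6033 -0.1243  0.0312]
hole [ 0.6228 -0.1608  0.0073]
socketE [ 0.6323 -0.1888  0.0294]
light [ 0.4332 -0.3119  0.0579]
shoot [0.6481 0.0522 0.0781]
disc [0.6368 0.0851 0.0373]
ball2 [0.5702 0.1633 0.0468]
padL [0.4598 0.2992 0.0018]
padR [0.4383 0.3134 0.0386]
table [ 3.327e-01 -1.124e-01  2.000e-04]
orange [ 0.6165 -0.0457  0.038 ]
```

View pics/c_a.png

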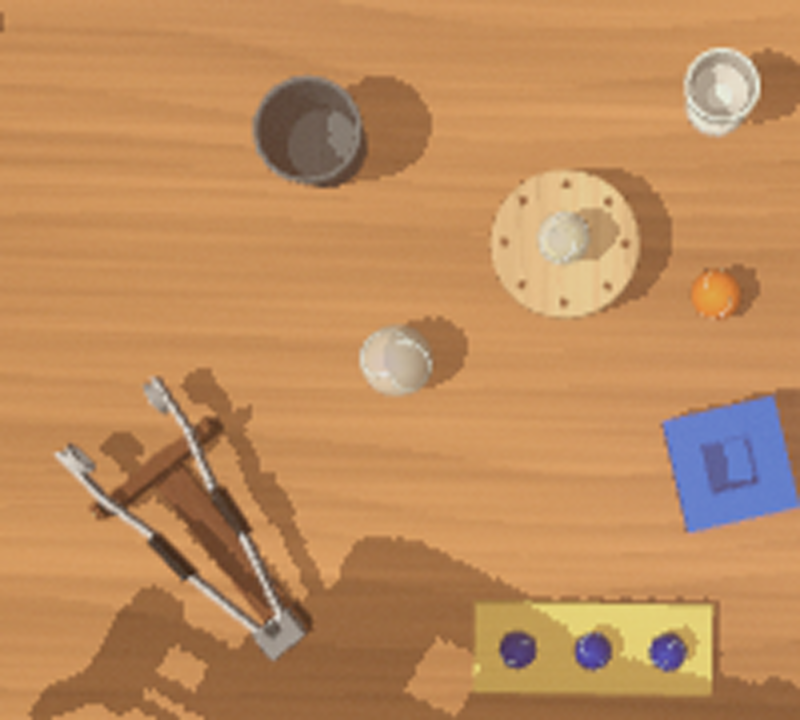

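View pics/c_b.png

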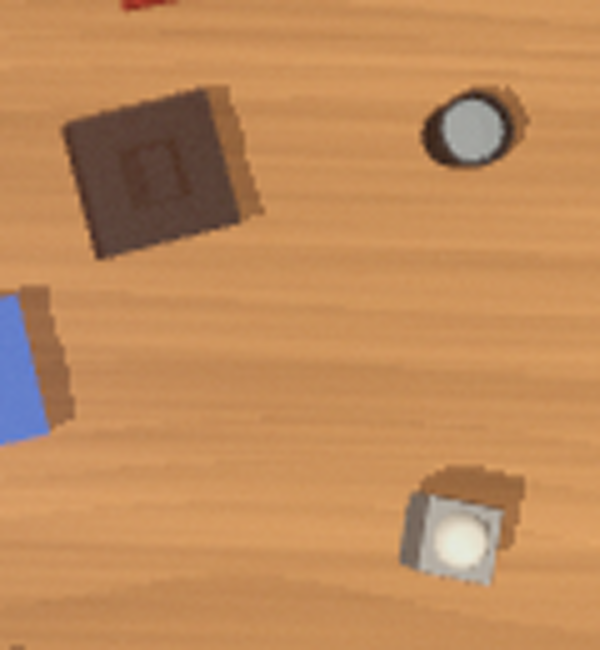

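```bash
cat >> h.py <<'E'
def rect(P,box,zr):
    x0,x1,y0,y1=box
    s=(P[...,0]>x0)&(P[...,0]<x1)&(P[...,1]>y0)&(P[...,1]<y1)&(P[...,2]>zr[0])&(P[...,2]<zr[1])
    Q=P[s]; r=cv2.minAreaRect((Q[:,:2]*1000).astype(np.float32))
    return r,np.median(Q[:,2]),len(Q),Q
E
python3 - <<'E'
from h import *
for t in ['top0','scene0']:
    p,d,m=load(t);P=cloud(d,m)
    print(t,'socket',rect(P,(.55,.7,-.23,-.09),(.026,.035))[:3])
    print('light',rect(P,(.38,.49,-.36,-.26),(.047,.0535))[:3])
    print('lens',rect(P,(.38,.49,-.36,-.26),(.055,.065))[:3])
    print('disc',rect(P,(.57,.73,-.0,.12),(.034,.04))[:3])
    r,z,n,Q=rect(P,(.6,.7,.01,.09),(.05,.09)); print('shooter',r,n)
    A=np.c_[2*Q,np.ones(len(Q))];s=np.linalg.lstsq(A,(Q**2).sum(1),rcond=None)[0];print(s[:3],np.sqrt(s[3]+s[:3]@s[:3]))
    r,z,n,Q=rect(P,(.53,.62,.12,.2),(.015,.06))
    A=np.c_[2*Q,np.ones(len(Q))];s=np.linalg.lstsq(A,(Q**2).sum(1),rcond=None)[0];print('big',s[:3],np.sqrt(s[3]+s[:3]@s[:3]))
E
```

```text
top0 socket (((620.8846435546875, -158.03347778320312), (75.9229736328125, 76.99279022216797), 16.175334930419922), np.float64(0.02965567881983877), 676)
light (((431.3507995605469, -315.3719177246094), (41.388153076171875, 39.6075553894043), 80.17675018310547), np.float64(0.05145702159653187), 142)
lens (((430.4557800292969, -315.5110168457031), (29.974802017211914, 27.75020980834961), 73.13912963867188), np.float64(0.05845628076290177), 89)
disc (((650.5931396484375, 56.949127197265625), (98.43572235107422, 96.26931762695312), 46.44070053100586), np.float64(0.036739291775208405), 863)
shooter ((649.8822021484375, 56.610595703125), (31.323711395263672, 33.68290328979492), 2.836782693862915) 139
[0.65040983 0.05652976 0.06250699] 0.016123956921479075
big [0.57008645 0.16756129 0.0254056 ] 0.02322212982716083
scene0 socket (((620.4210815429688, -156.66709899902344), (78.25639343261719, 78.99999237060547), 15.834052085876465), np.float64(0.029525090436425372), 799)
light (((433.13067626953125, -315.0860900878906), (40.422119140625, 41.54833984375), 84.30249786376953), np.float64(0.051541183393235546), 133)
lens (((432.7747802734375, -314.4860534667969), (24.22277069091797, 25.083356857299805), 74.47909545898438), np.float64(0.058360587696107524), 74)
disc (((652.4091186523438, 55.23262023925781), (97.41993713378906, 94.65585327148438), 46.91313552856445), np.float64(0.03655086703491278), 716)
shooter ((653.7815551757812, 54.406105041503906), (32.34113311767578, 26.725078582763672), 51.91408157348633) 169
[0.65120839 0.05734985 0.06118942] 0.016251644916692495
big [0.57120455 0.16810356 0.02510906] 0.022877595429274405
```

```bash
cat >> h.py <<'E'
from scipy.spatial.transform import Rotation as Ro
def tool():
    o=ctrl.get_obs();R=Ro.from_euler('xyz',o['eef_rot']).as_matrix();return o,R
def st():
    o,R=tool();print('t',round(o['time_s'],2),'p',o['ee_pos'].round(4),'x',R[:,0].round(3),'y-yaw',np.degrees(np.arctan2(R[1,1],R[0,1])).round(2),'F',o['force'].round(2),'w',round(o['grip_width'],4),'q',o['qpos'].round(3))
E
python3 -c "
from h import *
st();o,R=tool();m=ctrl.camera_model('wrist');print(R.round(3));print(np.round(m['K'],1),np.round(m['extrinsics'],3))"
```

```text
t 0.1 p [0.2479 0.4907 0.205 ] x [-0.    -0.001 -1.   ] y-yaw 63.2 F [-0.31  0.25  0.11] w 0.0941 q [ 1.036  0.3    1.521 -0.     1.321 -0.067]
[[-0.     0.451  0.893]
 [-0.001  0.893 -0.451]
 [-1.    -0.001 -0.   ]]
[[339.5   0.  254.6]
 [  0.  339.5 196.8]
 [  0.    0.    1. ]] [[ 0.451  0.867  0.213  0.187]
 [ 0.893 -0.438 -0.108  0.523]
 [-0.     0.239 -0.971  0.384]
 [ 0.     0.     0.     1.   ]]
```

Emit:
jog_arm(
  rows=[0.0077, -0.0336, -0.001, 0, 0, -3, 0, 0.0077, -0.0336, -0.001, 0, 0, -3, 0, 0.0077, -0.0336, -0.001, 0, 0, -3, 0, 0.0077, -0.0336, -0.001, 0, 0, -3, 0, 0.0077, -0.0336, -0.001, 0, 0, -3, 0, 0.0077, -0.0336, -0.001, 0, 0, -3, 0, 0.0077, -0.0336, -0.001, 0, 0, -3, 0, 0.0077, -0.0336, -0.001, 0, 0, -3, 0],
)

```text
time_s: 0.77
ee_pos: [0.3094, 0.2205, 0.1972]
eef_rot: [-1.613, 1.571, -2.502]
force: [0.8, 0.9, 0.3]
grip_width: 0.094
```

Emit:
jog_arm(
  rows=[0.0077, -0.0336, -0.001, 0, 0, -3, 0, 0.0077, -0.0336, -0.001, 0, 0, -3, 0, 0.0077, -0.0336, -0.001, 0, 0, -3, 0, 0.0077, -0.0336, -0.001, 0, 0, -3, 0, 0.0077, -0.0336, -0.001, 0, 0, -3, 0, 0.0077, -0.0336, -0.001, 0, 0, -3, 0, 0.0077, -0.0336, -0.001, 0, 0, -3, 0, 0.0077, -0.0336, -0.001, 0, 0, -3, 0],
)

```text
time_s: 1.43
ee_pos: [0.371, -0.0485, 0.1894]
eef_rot: [1.024, 1.571, -0.284]
force: [-0.4, 0.2, 0.2]
grip_width: 0.0937
```

Emit:
jog_arm(
  rows=[0.0077, -0.0336, -0.001, 0, 0, -3, 0, 0.0077, -0.0336, -0.001, 0, 0, -3, 0, 0.0077, -0.0336, -0.001, 0, 0, -3, 0, 0.0077, -0.0336, -0.001, 0, 0, -3, 0, 0.0077, -0.0336, -0.001, 0, 0, -3, 0, 0.0077, -0.0336, -0.001, 0, 0, -3, 0, 0.0077, -0.0336, -0.001, 0, 0, -3, 0, 0.0077, -0.0336, -0.001, 0, 0, 0, 0],
)

```text
time_s: 2.1
ee_pos: [0.4327, -0.3172, 0.181]
eef_rot: [-2.304, 1.57, 2.303]
force: [0.3, 0.2, -0.1]
grip_width: 0.0943
```

```bash
python3 - <<'E'
from h import *
st()
p,d,m=snap('wrist','w1');P=cloud(d,m)
for zr in [(.047,.0535),(.055,.065)]: print(rect(P,(.38,.49,-.37,-.26),zr)[:3])
st()
E
```

```text
t 2.1 p [ 0.4327 -0.3172  0.181 ] x [-0.  0. -1.] y-yaw -6.01 F [ 0.33  0.15 -0.12] w 0.0943 q [-0.701  0.292  1.59   0.     1.26  -0.596]
(((430.7941589355469, -313.92205810546875), (40.09800338745117, 39.98217010498047), 80.60172271728516), np.float64(0.05128825561742256), 1092)
(((430.6907043457031, -313.89044189453125), (26.194564819335938, 26.455047607421875), 32.34144592285156), np.float64(0.05847670830199542), 642)
t 2.15 p [ 0.4332 -0.3216  0.1804] x [-0.001 -0.001 -1.   ] y-yaw -5.98 F [-0.33 -3.31 -1.34] w 0.0937 q [-7.060e-01  2.980e-01  1.583e+00 -1.000e-03  1.260e+00 -6.010e-01]
```

View pics/w1.png

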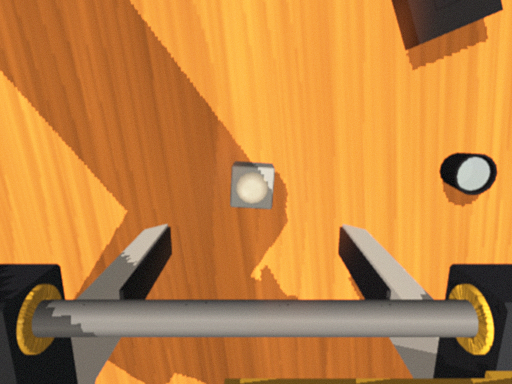

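Emit:
jog_arm(
  rows=[-0.0005, 0.0005, 0, 0, 0, -3.5, 0, -0.0005, 0, -0.02, 0, 0, 0, 0, -0.0005, 0, -0.025, 0, 0, 0, 0, 0, 0, -0.025, 0, 0, 0, 0, 0, 0, -0.025, 0, 0, 0, 0, 0, 0, -0.025, 0, 0, 0, 0, 0, 0, -0.02, 0, 0, 0, 0, 0, 0, -0.013, 0, 0, 0, 0],
)

```text
time_s: 2.82
ee_pos: [0.4304, -0.3142, 0.026]
eef_rot: [-2.111, 1.568, 2.439]
force: [-1.1, -0.3, 0.0]
grip_width: 0.0936
```

Emit:
jog_arm(
  rows=[0, 0, 0, 0, 0, 0, 0, 0, 0, 0, 0, 0, 0, 0],
)

```text
time_s: 2.98
ee_pos: [0.4311, -0.3148, 0.0282]
eef_rot: [-2.106, 1.57, 2.444]
force: [0.8, -0.4, 0.0]
grip_width: 0.094
```

```bash
python3 - <<'E'
from h import *
st()
p,d,m=snap('wrist','w2');P=cloud(d,m)
for zr in [(.047,.0535),(.055,.065)]: print(rect(P,(.38,.49,-.37,-.26),zr)[:3])
E
```

```text
t 2.98 p [ 0.4311 -0.3148  0.0282] x [-0.001  0.001 -1.   ] y-yaw -9.3 F [ 0.76 -0.45  0.04] w 0.094 q [-0.699  0.482  1.723 -0.     0.938 -0.537]
(((433.36895751953125, -314.3540344238281), (40.413169860839844, 111.33551788330078), 79.97006225585938), np.float64(0.051325161039497164), 4107)
(((434.2402648925781, -313.8108215332031), (27.04570770263672, 111.20487213134766), 84.8185043334961), np.float64(0.058793183661745504), 3034)
```

View pics/w2.png

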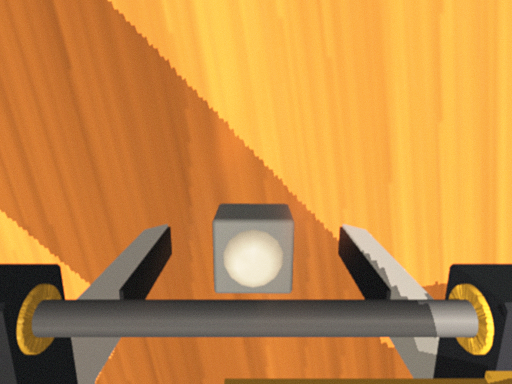

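Emit:
jog_arm(
  rows=[0, 0, 0, 0, 0, 0, 0.4, 0, 0, 0, 0, 0, 0, 0.6, 0, 0, 0, 0, 0, 0, 1, 0, 0, 0, 0, 0, 0, 1, 0, 0, 0, 0, 0, 0, 1, 0, 0, 0, 0, 0, 0, 1],
  squeeze=20,
)

```text
time_s: 3.53
ee_pos: [0.4313, -0.315, 0.0286]
eef_rot: [1.01, 1.571, -0.723]
force: [-0.0, 0.1, 0.5]
grip_width: 0.0574
```

Emit:
jog_arm(
  rows=[0, 0, 0, 0, 0, 0, 1, 0, 0, 0, 0, 0, 0, 1, 0, 0, 0, 0, 0, 0, 1, 0, 0, 0, 0, 0, 0, 1, 0, 0, 0, 0, 0, 0, 1],
)

```text
time_s: 3.95
ee_pos: [0.4313, -0.315, 0.0284]
eef_rot: [-0.617, 1.571, -2.35]
force: [0.4, 0.1, 0.3]
grip_width: 0.04
```

Emit:
jog_arm(
  rows=[0, 0, 0.02, 0, 0, 0, 1, 0, 0, 0.03, 0, 0, 0, 1, 0, 0, 0.03, 0, 0, 0, 1, 0.02, 0.0165, 0.02, 0, 0, 3, 1, 0.025, 0.02, 0, 0, 0, 4, 1, 0.025, 0.02, 0, 0, 0, 4, 1, 0.025, 0.02, 0, 0, 0, 4, 1, 0.025, 0.02, 0, 0, 0, 4, 1],
)

```text
time_s: 4.62
ee_pos: [0.5523, -0.2174, 0.1285]
eef_rot: [-0.269, 1.571, -1.668]
force: [-0.1, -0.8, -0.3]
grip_width: 0.0398
```

Emit:
jog_arm(
  rows=[0.025, 0.02, 0, 0, 0, 4, 1, 0.025, 0.02, 0, 0, 0, 2.3, 1, 0.0195, 0.021, 0, 0, 0, 0, 1, 0, 0, 0, 0, 0, 0, 1, 0, 0, 0, 0, 0, 0, 1, 0, 0, 0, 0, 0, 0, 1],
)

```text
time_s: 5.12
ee_pos: [0.6203, -0.1578, 0.1281]
eef_rot: [-1.914, 1.57, 3.077]
force: [0.3, 0.5, -1.3]
grip_width: 0.0396
```

```bash
python3 - <<'E'
from h import *
st()
p,d,m=snap('wrist','w3');P=cloud(d,m)
print(rect(P,(.55,.7,-.23,-.09),(.026,.035))[:3])
print(rect(P,(.55,.7,-.23,-.09),(.06,.2))[:3])
st()
E
```

```text
t 5.12 p [ 0.6203 -0.1578  0.1281] x [-0.001  0.    -1.   ] y-yaw 15.99 F [ 0.27  0.49 -1.26] w 0.0396 q [-0.306  0.567  1.326 -0.     1.25  -0.585]
(((618.4238891601562, -149.63613891601562), (76.17810821533203, 62.698814392089844), 15.970073699951172), np.float64(0.029407095806741584), 4186)
(((620.9222412109375, -157.09918212890625), (64.65013885498047, 40.95551300048828), 15.73406982421875), np.float64(0.15575734203667047), 11610)
t 5.17 p [ 0.6202 -0.1582  0.1283] x [-0. -0. -1.] y-yaw 15.95 F [-0.65  0.28 -1.39] w 0.04 q [-0.307  0.566  1.326 -0.     1.25  -0.585]
```

View pics/w3.png

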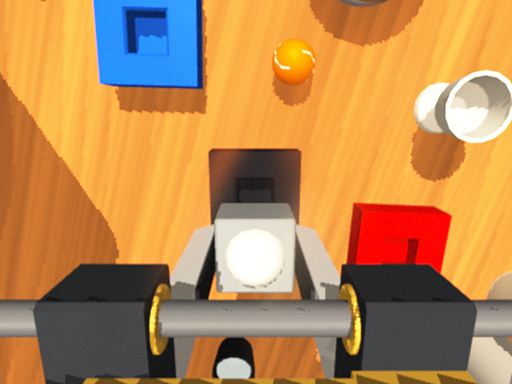

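```bash
python3 - <<'E'
from h import *
p,d,m=load('w3');P=cloud(d,m)
c,s=np.cos(np.radians(16)),np.sin(np.radians(16))
A=np.array([[c,s],[-s,c]])
def ed(zr,ctr,rad=.06):
    q=(P[...,:2]-ctr)@A.T
    S=(abs(q)<rad).all(-1)&(P[...,2]>zr[0])&(P[...,2]<zr[1])
    Q=q[S]; return Q.min(0),Q.max(0),len(Q),np.median(P[...,2][S])
C=np.array([.6205,-.1575])
print('socket',ed((.026,.035),C)); print('body',ed((.146,.154),C,.0225)); print('lens',ed((.156,.164),C,.02))
E
```

```text
socket (array([-0.03790481, -0.02323758]), array([0.03826548, 0.03949691]), 4186, np.float64(0.029407095806741584))
body (array([-0.02248537, -0.02019815]), array([0.02248907, 0.02070939]), 3949, np.float64(0.1510509039991738))
lens (array([-0.0199753 , -0.01227583]), array([0.0136113 , 0.01368943]), 2079, np.float64(0.15844267852543265))
```

Emit:
jog_arm(
  rows=[0, 0.0008, -0.015, 0, 0, 0, 1, 0, 0, -0.02, 0, 0, 0, 1, 0, 0, -0.015, 0, 0, 0, 1, 0, 0, -0.008, 0, 0, 0, 1, 0, 0, -0.004, 0, 0, 0, 1, 0, 0, -0.004, 0, 0, 0, 1, 0, 0, -0.004, 0, 0, 0, 1],
)

```text
time_s: 5.75
ee_pos: [0.6211, -0.1572, 0.0591]
eef_rot: [0.964, 1.569, -0.328]
force: [0.7, 0.3, -1.0]
grip_width: 0.0397
```

Emit:
jog_arm(
  rows=[0, 0, -0.004, 0, 0, 0, 1, 0, 0, -0.004, 0, 0, 0, 1, 0, 0, -0.003, 0, 0, 0, 1],
)

```text
time_s: 6.0
ee_pos: [0.6209, -0.1567, 0.0473]
eef_rot: [0.955, 1.571, -0.336]
force: [-0.7, -0.2, -1.2]
grip_width: 0.0397
```

Emit:
jog_arm(
  rows=[0, 0, -0.003, 0, 0, 0, 1, 0, 0, -0.003, 0, 0, 0, 1, 0, 0, -0.002, 0, 0, 0, 1, 0, 0, -0.001, 0, 0, 0, 1, 0, 0, -0.0005, 0, 0, 0, 1],
)

```text
time_s: 6.42
ee_pos: [0.6208, -0.1567, 0.0384]
eef_rot: [-0.499, 1.571, -1.79]
force: [-5.7, 0.8, 8.6]
grip_width: 0.0398
```

Emit:
jog_arm(
  rows=[0, 0, 0, 0, 0, 0, 0.3, 0, 0, 0, 0, 0, 0, 0.3, 0, 0, 0, 0, 0, 0, 0.3, 0, 0, 0, 0, 0, 0, 0.3, 0, 0, 0.03, 0, 0, 0, 0.2, 0, 0, 0.04, 0, 0, 0, 0, 0, 0, 0.04, 0, 0, 0, 0, 0, 0, 0.03, 0, 0, 0, 0],
)

```text
time_s: 7.08
ee_pos: [0.6212, -0.1568, 0.1815]
eef_rot: [0.969, 1.568, -0.323]
force: [0.2, -0.2, -0.3]
grip_width: 0.0892
```

```bash
python3 - <<'E'
from h import *
st()
p,d,m=snap('wrist','w4');P=cloud(d,m)
p,d,m=snap('top','top1');PT=cloud(d,m)
for X in (P,PT):
    print(rect(X,(.55,.7,-.23,-.09),(.026,.035))[:3])
    print(rect(X,(.55,.7,-.2,-.12),(.056,.0645))[:3])
    print(rect(X,(.55,.7,-.2,-.12),(.066,.075))[:3])
    print(rect(X,(.4,.5,.2,.36),(.022,.05))[:3])
crop('top1',100,170,200,280,7,'tongs_t')
E
```

```text
t 7.08 p [ 0.6212 -0.1568  0.1815] x [ 0.003 -0.001 -1.   ] y-yaw 16.0 F [ 0.18 -0.25 -0.26] w 0.0892 q [-0.304  0.52   1.269 -0.     1.349 -0.584]
(((620.4230346679688, -156.2860870361328), (76.271728515625, 75.84076690673828), 16.023719787597656), np.float64(0.02945863377146818), 3649)
(((621.24609375, -155.9686279296875), (39.89764404296875, 40.47417449951172), 15.752922058105469), np.float64(0.06132360279456431), 1206)
(((621.1441040039062, -155.8051300048828), (25.618783950805664, 25.7525577545166), 42.13820266723633), np.float64(0.06855120226891978), 628)
(((0.0, 0.0), (0.0, 0.0), 0.0), np.float64(nan), 0)
(((620.2327880859375, -155.74072265625), (75.5982894897461, 71.91402435302734), 16.474830627441406), np.float64(0.029882543858456123), 336)
(((621.1333618164062, -155.45651245117188), (39.595184326171875, 35.64624786376953), 16.670143127441406), np.float64(0.06131304092415368), 93)
(((621.2775268554688, -152.65562438964844), (17.186872482299805, 23.86041259765625), 85.40354919433594), np.float64(0.0688028060393881), 50)
(((453.873046875, 284.9043273925781), (152.51571655273438, 69.85579681396484), 57.881290435791016), np.float64(0.033514671000601015), 307)
  return _methods._mean(a, axis=axis, dtype=dtype,
  ret = ret.dtype.type(ret / rcount)
```

View pics/w4.png

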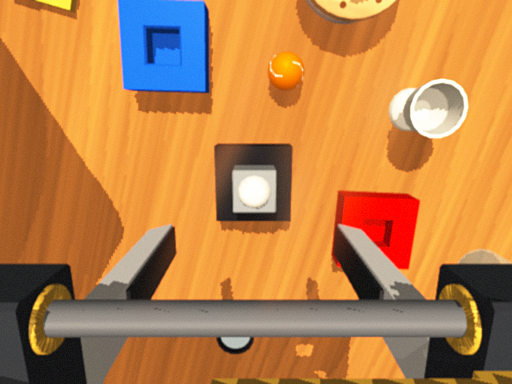

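View pics/tongs_t.png

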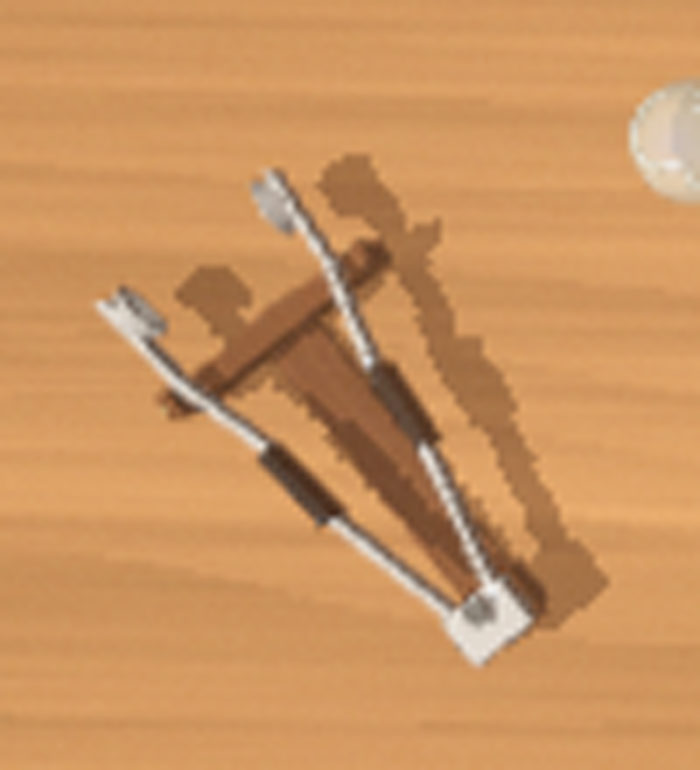

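```bash
cat >> h.py <<'E'
def ray(tag,u,v,z):
    m=load(tag)[2];K=np.array(m['K']);E=np.array(m['extrinsics'])
    r=E[:3,:3]@[(u-K[0,2])/K[0,0],(v-K[1,2])/K[1,1],1];t=E[:3,3]
    return t+r*(z-t[2])/r[2]
E
python3 - <<'E'
from h import *
g=lambda x,y,z:ray('top1',100+x/7,170+y/7,z)
L=g(405,403,.038);R=g(298,483,.038);cL=g(276,197,.04);cR=g(130,310,.04);H=g(490,620,.035)
for a in (L,R,cL,cR,H):print(a.round(4))
print('pad mid',(L+R)/2,'cup mid',(cL+cR)/2)
v=(cL+cR)/2-(L+R)/2;print(np.degrees(np.arctan2(v[1],v[0])),np.linalg.norm(v))
v=cL-cR;print('cross',np.degrees(np.arctan2(v[1],v[0])));v=L-R;print(np.degrees(np.arctan2(v[1],v[0])),np.linalg.norm(v))
v=(cL+cR)/2-H;print(np.degrees(np.arctan2(v[1],v[0])),np.linalg.norm(v))
E
```

```text
[0.4665 0.2683 0.038 ]
[0.4358 0.3068 0.038 ]
[0.5421 0.3194 0.04  ]
[0.4985 0.3716 0.04  ]
[0.3866 0.2339 0.035 ]
pad mid [0.45115144 0.28755386 0.038     ] cup mid [0.52028901 0.34551875 0.04      ]
39.97644260268471 0.09024373887278252
cross -50.09053193465207
-51.34486048504164 0.049188529189990414
39.85313570137564 0.17421138318807733
```

Emit:
jog_arm(
  rows=[-0.0121, 0.0318, 0, 0, 0, -4.75, 0, -0.0121, 0.0318, 0, 0, 0, -4.75, 0, -0.0121, 0.0318, 0, 0, 0, -4.75, 0, -0.0121, 0.0318, 0, 0, 0, -4.75, 0, -0.0121, 0.0318, 0, 0, 0, -4.75, 0, -0.0121, 0.0318, 0, 0, 0, -4.75, 0, -0.0121, 0.0318, 0, 0, 0, -4.75, 0],
)

```text
time_s: 7.77
ee_pos: [0.535, 0.0672, 0.1771]
eef_rot: [-1.223, 1.57, -3.099]
force: [0.7, 1.5, 0.7]
grip_width: 0.0941
```

Emit:
jog_arm(
  rows=[-0.0121, 0.0318, 0, 0, 0, -4.75, 0, -0.0121, 0.0318, 0, 0, 0, -4.75, 0, -0.0121, 0.0318, 0, 0, 0, -4.75, 0, -0.0121, 0.0318, 0, 0, 0, -4.75, 0, -0.0121, 0.0318, 0, 0, 0, -4.75, 0, -0.0121, 0.0318, 0, 0, 0, -4.75, 0, -0.0121, 0.0318, 0, 0, 0, -4.75, 0, 0, 0, 0, 0, 0, 0, 0],
)

```text
time_s: 8.43
ee_pos: [0.4491, 0.2925, 0.1771]
eef_rot: [-1.009, 1.57, 2.819]
force: [0.1, 0.2, 0.2]
grip_width: 0.0936
```

Emit:
jog_arm(
  rows=[0, 0, 0, 0, 0, 0, 0, 0, 0, 0, 0, 0, 0, 0],
)

```text
time_s: 8.6
ee_pos: [0.4514, 0.288, 0.1773]
eef_rot: [0.02, 1.57, -2.431]
force: [-0.0, 0.1, -0.2]
grip_width: 0.0941
```

```bash
python3 - <<'E'
from h import *
st()
p,d,m=snap('wrist','w5');P=cloud(d,m)
cv2.imwrite('pics/w5b.png',cv2.resize(p[:,:,::-1],(800,600),interpolation=cv2.INTER_CUBIC))
st()
E
```

```text
t 8.6 p [0.4514 0.288  0.1773] x [-0.001 -0.001 -1.   ] y-yaw -50.41 F [-0.02  0.13 -0.17] w 0.0941 q [ 0.5    0.293  1.597 -0.     1.252  1.38 ]
t 8.65 p [0.4517 0.2877 0.1775] x [-0. -0. -1.] y-yaw -50.48 F [-0.81 -0.52  0.52] w 0.0942 q [ 0.499  0.293  1.597 -0.     1.252  1.38 ]
```

View pics/w5b.png

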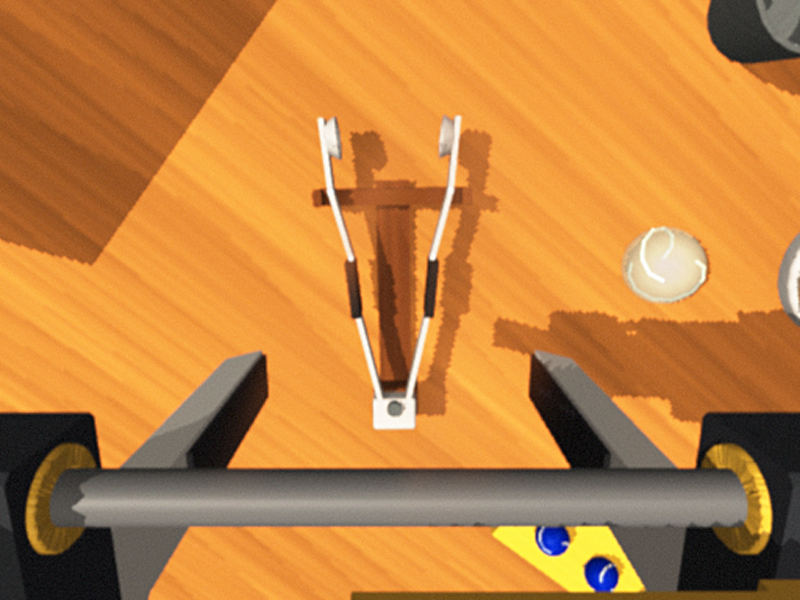

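```bash
python3 - <<'E'
from h import *
g=lambda x,y,z:ray('w5',x/1.5625,y/1.5625,z)
L=g(353,289,.04);R=g(432,288,.04);a=g(321,120,.03);b=g(459,118,.03);H=g(394,412,.035)
print(L,R,'mid',(L+R)/2,np.linalg.norm(L-R))
M=(a+b)/2;v=M-H;print(np.degrees(np.arctan2(v[1],v[0])))
v=L-R;print(np.degrees(np.arctan2(v[1],v[0]))-90);v=a-b;print(np.degrees(np.arctan2(v[1],v[0]))-90)
v=(L+R)/2-H;print(np.degrees(np.arctan2(v[1],v[0])))
p,d,m=load('w5');P=cloud(d,m);
r=rect(P,(.4,.6,.2,.4),(.03,.05));print(r[:3])
E
```

```text
[0.43670246 0.3114373  0.04      ] [0.46780938 0.27479408 0.04      ] mid [0.45225592 0.29311569 0.04      ] 0.048066266641071616
40.23404638522785
40.32837216795633
40.37014935360119
40.08910677217147
(((460.62493896484375, 300.05963134765625), (179.95401000976562, 94.92375183105469), 40.389488220214844), np.float64(0.035768878486220734), 2055)
```

```bash
python3 - <<'E'
from h import *
ps=np.radians(40.3);ex=np.array([np.cos(ps),np.sin(ps)]);ey=np.array([-ex[1],ex[0]])
O=np.array([.4517,.29])
for t in ['w5','top1']:
    p,d,m=load(t);P=cloud(d,m)
    q=np.stack([(P[...,:2]-O)@ex,(P[...,:2]-O)@ey],-1)
    dark=(p.max(-1)<75)
    near=(abs(q)<[.05,.04]).all(-1)
    for sg in (1,-1):
        S=near&dark&(q[...,1]*sg>.012)&(P[...,2]>.034)
        print(t,sg,S.sum(),q[S].min(0).round(4),q[S].max(0).round(4),np.median(P[S][:,2]).round(4))
    # head (bright grey), and cups
    S=(abs(q[...,1])<.04)&(q[...,0]>-.12)&(q[...,0]<-.075)&(P[...,2]>.022)&(p.min(-1)>120);Q=q[S]
    print('head',Q.min(0).round(4),Q.max(0).round(4),np.median(P[S][:,2]))
    S=(abs(q[...,1])<.05)&(q[...,0]>.06)&(q[...,0]<.12)&(P[...,2]>.015);Q=q[S]
    print('cups',Q.min(0).round(4),Q.max(0).round(4),P[S][:,2].max())
E
```

```text
w5 1 581 [-0.015   0.0121] [0.029 0.04 ] 0.2879
w5 -1 738 [-0.0143 -0.04  ] [ 0.0284 -0.0121] 0.2879
head [-0.0922 -0.0109] [-0.075   0.0161] 0.03541092787330424
cups [ 0.06   -0.0453] [0.1034 0.0491] 0.35604208044529967
top1 1 1 [0.0091 0.0236] [0.0091 0.0236] 0.0377Traceback (most recent call last):
  File "<stdin>", line 11, in <module>
    return umr_minimum(a, axis, None, out, keepdims, initial, where)
ValueError: zero-size array to reduction operation minimum which has no identity
```

```bash
python3 - <<'E'
from h import *
ps=np.radians(40.3);ex=np.array([np.cos(ps),np.sin(ps)]);ey=np.array([-ex[1],ex[0]])
O=np.array([.4517,.29])
p,d,m=load('w5');P=cloud(d,m)
q=np.stack([(P[...,:2]-O)@ex,(P[...,:2]-O)@ey],-1)
Z=P[...,2]
dark=(p.max(-1)<75)&(Z<.06)
near=(abs(q)<[.05,.04]).all(-1)
for sg in (1,-1):
    for zz in [(.036,.045),(.02,.036)]:
        S=near&dark&(q[...,1]*sg>.012)&(Z>zz[0])&(Z<zz[1])
        Q=q[S];print(sg,S.sum(),Q.min(0).round(4),Q.max(0).round(4),Q.mean(0).round(4),np.median(Z[S]).round(4))
S=(abs(q[...,1])<.06)&(q[...,0]>-.13)&(q[...,0]<-.07)&(Z>.028)&(Z<.06);Q=q[S]
print('head',Q.min(0).round(4),Q.max(0).round(4),np.median(Z[S]))
S=(abs(q[...,1])<.06)&(q[...,0]>.065)&(q[...,0]<.14)&(Z>.02)&(Z<.06);Q=q[S]
print('cups',Q.min(0).round(4),Q.max(0).round(4),Z[S].max())
E
```

```text
1 73 [-0.015   0.0227] [0.0055 0.0273] [-0.0073  0.0249] 0.0393
1 13 [-0.0105  0.0229] [0.0068 0.0245] [-0.0036  0.0235] 0.033
-1 188 [-0.0143 -0.0245] [ 0.019  -0.0178] [ 0.0027 -0.0209] 0.0393
-1 2 [-0.0043 -0.018 ] [-0.003 -0.018] [-0.0036 -0.018 ] 0.0351
head [-0.0922 -0.0111] [-0.0701  0.0161] 0.035394259410034656
cups [ 0.0653 -0.0377] [0.1034 0.0438] 0.04209794372289488
```

Emit:
jog_arm(
  rows=[0, 0.0045, -0.02, 0, 0, 0.7, 0, 0, 0, -0.03, 0, 0, 0, 0, 0, 0, -0.03, 0, 0, 0, 0, 0, 0, -0.03, 0, 0, 0, 0, 0, 0, -0.01, 0, 0, 0, 0, 0, 0, 0, 0, 0, 0, 0, 0, 0, 0, 0, 0, 0, 0],
)

```text
time_s: 9.23
ee_pos: [0.4521, 0.2926, 0.0588]
eef_rot: [2.931, 1.57, 0.491]
force: [0.5, 0.6, 0.2]
grip_width: 0.0939
```

```bash
python3 - <<'E'
from h import *
st()
p,d,m=snap('wrist','w6')
cv2.imwrite('pics/w6b.png',cv2.resize(p[:,:,::-1],(800,600),interpolation=cv2.INTER_CUBIC))
E
```

```text
t 9.23 p [0.4521 0.2926 0.0588] x [ 0.  0. -1.] y-yaw -49.84 F [0.53 0.56 0.23] w 0.0939 q [ 0.506  0.443  1.695 -0.     1.003  1.376]
```

View pics/w6b.png

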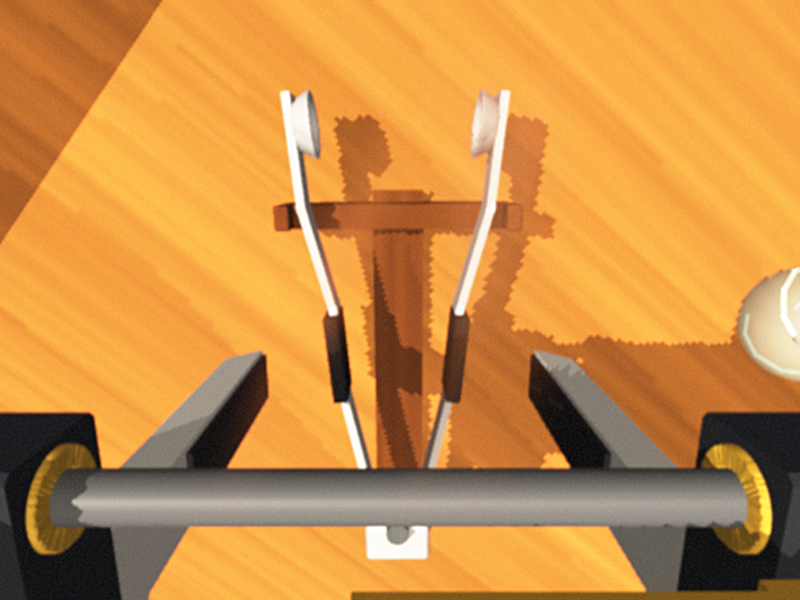

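```bash
python3 - <<'E'
from h import *
g=lambda x,y,z:ray('w6',x/1.5625,y/1.5625,z)
L=g(336,357,.04);R=g(457,357,.04)
print((L+R)/2,np.linalg.norm(L-R))
ps=np.radians(40.3);ex=np.array([np.cos(ps),np.sin(ps)]);ey=np.array([-ex[1],ex[0]])
O=np.array([.452,.2926])
for x,y,z in [(330,314,.04),(340,402,.04),(462,314,.04),(450,402,.04),(285,93,.033),(505,92,.033)]:
    P=g(x,y,z)[:2]-O;print((P@ex).round(4),(P@ey).round(4))
E
```

```text
[0.45271066 0.29389921 0.04      ] 0.047510666073904397
0.0189 0.0261
-0.0176 0.0233
0.0188 -0.0247
-0.0177 -0.0209
0.0996 0.0405
0.0997 -0.0389
```

Emit:
jog_arm(
  rows=[0, 0.001, -0.02, 0, 0, 0, 0, 0, 0, -0.018, 0, 0, 0, 0, 0, 0, -0.01, 0, 0, 0, 0, 0, 0, 0, 0, 0, 0, 0.2, 0, 0, 0, 0, 0, 0, 0.4, 0, 0, 0, 0, 0, 0, 0.42, 0, 0, 0, 0, 0, 0, 0.42],
  squeeze=6.5,
)

```text
time_s: 9.87
ee_pos: [0.452, 0.2943, 0.0112]
eef_rot: [2.951, 1.569, 0.511]
force: [0.8, -0.1, 0.0]
grip_width: 0.0707
```

Emit:
jog_arm(
  rows=[0, 0, 0, 0, 0, 0, 0.44, 0, 0, 0, 0, 0, 0, 0.46, 0, 0, 0, 0, 0, 0, 0.47, 0, 0, 0, 0, 0, 0, 0.47, 0, 0, 0, 0, 0, 0, 0.47],
)

```text
time_s: 10.28
ee_pos: [0.4518, 0.2942, 0.0104]
eef_rot: [2.938, 1.57, 0.498]
force: [-0.5, -0.2, 5.1]
grip_width: 0.0513
```

Emit:
jog_arm(
  rows=[0, 0, 0, 0, 0, 0, 0.48, 0, 0, 0, 0, 0, 0, 0.48, 0, 0, 0, 0, 0, 0, 0.48, 0, 0, 0, 0, 0, 0, 0.48],
)

```text
time_s: 10.62
ee_pos: [0.4518, 0.2942, 0.0104]
eef_rot: [2.951, 1.57, 0.511]
force: [0.9, -0.3, 5.4]
grip_width: 0.0514
```

```bash
python3 - <<'E'
from h import *
st()
p,d,m=snap('wrist','w7')
cv2.imwrite('pics/w7b.png',cv2.resize(p[:,:,::-1],(800,600),interpolation=cv2.INTER_CUBIC))
st()
E
```

```text
t 10.62 p [0.4518 0.2942 0.0104] x [ 0.001  0.001 -1.   ] y-yaw -49.8 F [ 0.91 -0.3   5.44] w 0.0514 q [0.509 0.52  1.716 0.    0.905 1.379]
t 10.67 p [0.4518 0.2942 0.0104] x [ 0.001  0.    -1.   ] y-yaw -49.8 F [-0.64  0.33  5.55] w 0.0517 q [0.509 0.52  1.716 0.    0.905 1.378]
```

View pics/w7b.png

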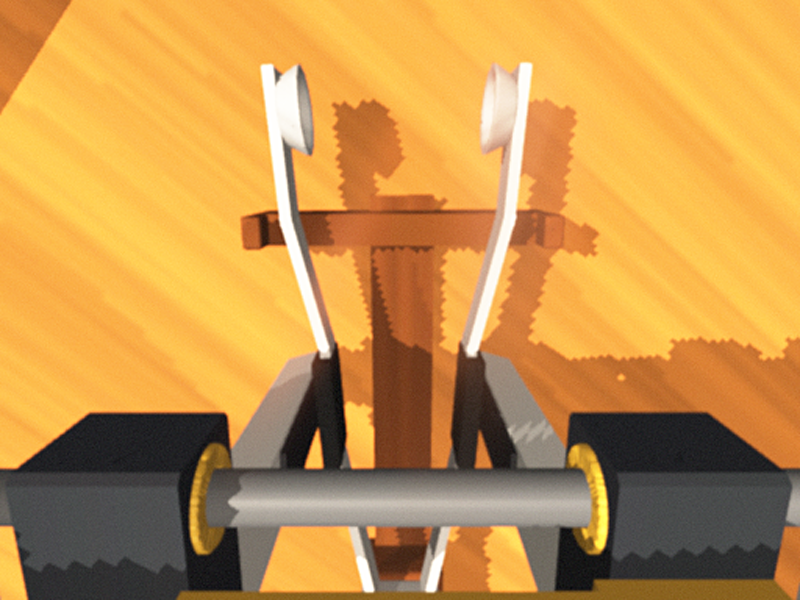

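Emit:
jog_arm(
  rows=[0, 0, 0, 0, 0, 0, 0.49, 0, 0, 0.003, 0, 0, 0, 0.49, 0, 0, 0.005, 0, 0, 0, 0.49, 0, 0, 0.008, 0, 0, 0, 0.49, 0, 0, 0.012, 0, 0, 0, 0.49, 0, 0, 0.012, 0, 0, 0, 0.49, 0, 0, 0, 0, 0, 0, 0.49],
  squeeze=7,
)

```text
time_s: 11.25
ee_pos: [0.4526, 0.2947, 0.053]
eef_rot: [2.956, 1.567, 0.516]
force: [0.9, 0.2, -0.9]
grip_width: 0.048
```

```bash
python3 - <<'E'
from h import *
st()
p,d,m=snap('wrist','w8');
cv2.imwrite('pics/w8b.png',cv2.resize(p[:,:,::-1],(800,600),interpolation=cv2.INTER_CUBIC))
snap('scene','s1');crop('s1',230,110,400,230,4.5,'s1c')
st()
E
```

```text
t 11.25 p [0.4526 0.2947 0.053 ] x [ 0.004  0.002 -1.   ] y-yaw -49.8 F [ 0.94  0.2  -0.9 ] w 0.048 q [0.509 0.453 1.697 0.    0.988 1.378]
t 11.35 p [0.4517 0.2942 0.0507] x [ 0.001  0.001 -1.   ] y-yaw -49.8 F [-0.35 -0.78 -1.48] w 0.048 q [0.509 0.455 1.699 0.    0.985 1.378]
```

View pics/w8b.png

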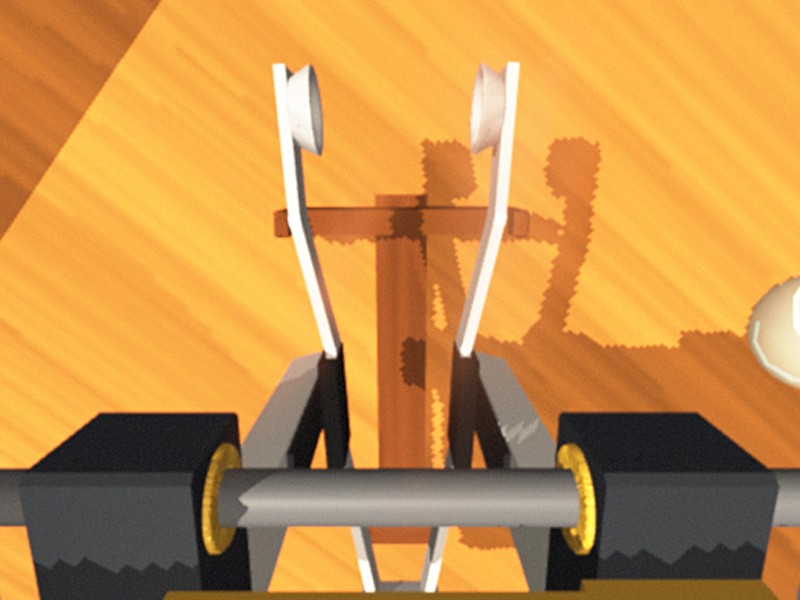

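View pics/s1c.png

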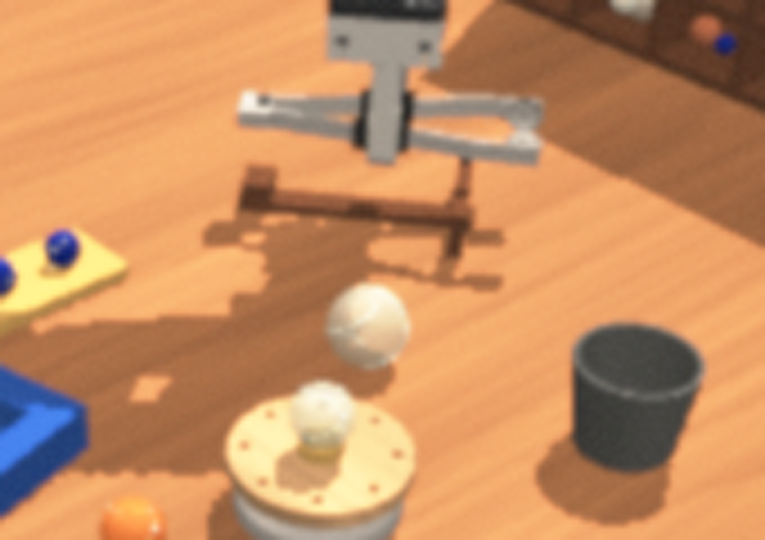

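Emit:
jog_arm(
  rows=[0, 0, 0.01, 0, 0, 0, 0.49, 0, 0, 0.02, 0, 0, 0, 0.49, 0, 0, 0.025, 0, 0, 0, 0.49, 0, 0, 0.025, 0, 0, 0, 0.49, 0, 0, 0.02, 0, 0, 0, 0.49, 0.004, -0.008, 0.009, 0, 0, -1.5, 0.49, 0.008, -0.016, 0, 0, 0, -2.7, 0.49, 0.008, -0.018, 0, 0, 0, -3, 0.49],
)

```text
time_s: 12.02
ee_pos: [0.4716, 0.2514, 0.1591]
eef_rot: [2.819, 1.571, 0.251]
force: [0.0, -0.2, -2.0]
grip_width: 0.0478
```

Emit:
jog_arm(
  rows=[0.009, -0.02, 0, 0, 0, -3, 0.49, 0.009, -0.02, 0, 0, 0, -3, 0.49, 0.009, -0.02, 0, 0, 0, -3, 0.49, 0.009, -0.02, 0, 0, 0, -3, 0.49, 0.009, -0.02, 0, 0, 0, -3, 0.49, 0.009, -0.02, 0, 0, 0, -3, 0.49, 0.009, -0.02, 0, 0, 0, -3, 0.49, 0.009, -0.02, 0, 0, 0, -3, 0.49],
)

```text
time_s: 12.68
ee_pos: [0.5434, 0.0902, 0.1583]
eef_rot: [0.017, 1.569, -2.971]
force: [0.2, 0.8, -1.2]
grip_width: 0.0483
```

Emit:
jog_arm(
  rows=[0.009, -0.016, 0, 0, 0, -3, 0.49, 0.008, -0.012, 0, 0, 0, -3, 0.49, 0.0043, -0.004, 0, 0, 0, -3, 0.49, 0, 0, 0, 0, 0, 0, 0.49, 0, 0, 0, 0, 0, 0, 0.49, 0, 0, 0, 0, 0, 0, 0.49],
)

```text
time_s: 13.18
ee_pos: [0.5643, 0.0601, 0.1586]
eef_rot: [-0.005, 1.57, 3.138]
force: [-0.3, 0.4, -0.9]
grip_width: 0.0481
```

```bash
python3 - <<'E'
from h import *
st()
p,d,m=snap('wrist','w9');P=cloud(d,m)
cv2.imwrite('pics/w9b.png',cv2.resize(p[:,:,::-1],(800,600),interpolation=cv2.INTER_CUBIC))
st()
print('disc',rect(P,(.57,.73,-.01,.13),(.034,.04))[:3])
r,z,n,Q=rect(P,(.6,.7,.01,.1),(.053,.09)); print('shooter',r,n)
A=np.c_[2*Q,np.ones(len(Q))];s=np.linalg.lstsq(A,(Q**2).sum(1),rcond=None)[0];print(s[:3],np.sqrt(s[3]+s[:3]@s[:3]))
E
```

```text
t 13.18 p [0.5643 0.0601 0.1586] x [-0.001  0.    -1.   ] y-yaw -89.92 F [-0.34  0.36 -0.94] w 0.0481 q [0.042 0.38  1.526 0.    1.236 1.611]
t 13.23 p [0.5643 0.0603 0.1587] x [-0.001  0.    -1.   ] y-yaw -89.92 F [-0.26  0.28 -1.04] w 0.0482 q [0.042 0.38  1.526 0.    1.236 1.611]
disc (((649.9057006835938, 60.55164337158203), (98.95536041259766, 94.88614654541016), 18.792049407958984), np.float64(0.03645164255184019), 8787)
shooter ((650.2706298828125, 58.72783660888672), (34.00761413574219, 33.505680084228516), 0.7933582067489624) 1638
[0.65047045 0.05865465 0.06033357] 0.017097851298580765
```

View pics/w9b.png

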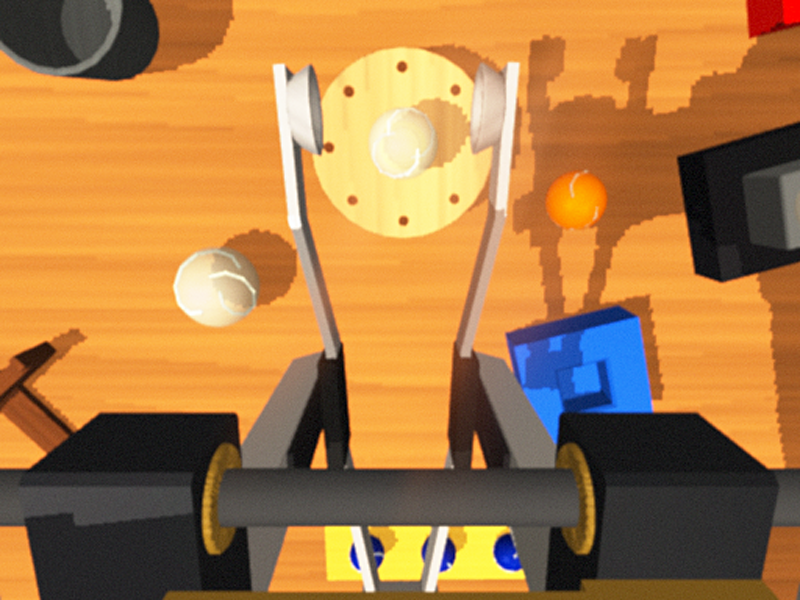

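```bash
python3 - <<'E'
from h import *
p,d,m=load('w9');P=cloud(d,m)
S=(P[...,0]>.62)&(P[...,0]<.7)&(abs(P[...,1]-.06)<.06)&(P[...,2]>.15)&(P[...,2]<.22)
for sg in(1,-1):
    Q=P[S&((P[...,1]-.06)*sg>0)];print(len(Q),Q.min(0).round(4),Q.max(0).round(4))
for a in [(320,112),(472,110)]: print(ray('w9',a[0]/1.5625,a[1]/1.5625,.177).round(4))
S2=(P[...,0]>.48)&(P[...,0]<.7)&(abs(P[...,1]-.06)<.06)&(P[...,2]>.15)&(P[...,2]<.22)
for x in (.6,.62,.64,.66):
    Q=P[S2&(abs(P[...,0]-x)<.006)];print(x,Q[:,2].max().round(4) if len(Q) else None)
E
```

```text
2101 [0.62   0.0834 0.165 ] [0.6643 0.0945 0.1906]
2084 [0.62   0.0284 0.1646] [0.6649 0.0392 0.1902]
[0.652 0.083 0.177]
[0.6526 0.0397 0.177 ]
0.6 0.1854
0.62 0.1854
0.64 0.1871
0.66 0.1906
```

Emit:
jog_arm(
  rows=[-0.0018, -0.0026, -0.005, 0, 0, 0, 0.49, 0, 0, -0.015, 0, 0, 0, 0.49, 0, 0, -0.02, 0, 0, 0, 0.49, 0, 0, -0.02, 0, 0, 0, 0.49, 0, 0, -0.013, 0, 0, 0, 0.49, 0, 0, -0.005, 0, 0, 0, 0.49, 0, 0, 0, 0, 0, 0, 0.49, 0, 0, 0, 0, 0, 0, 0.49],
)

```text
time_s: 13.9
ee_pos: [0.5631, 0.0575, 0.0815]
eef_rot: [-3.114, 1.57, 0.028]
force: [1.2, -0.1, -0.7]
grip_width: 0.048
```

```bash
python3 - <<'E'
from h import *
st()
p,d,m=snap('wrist','w10');P=cloud(d,m)
crop('w10',120,0,400,210,2.8,'w10c')
zc=ctrl.get_obs()['ee_pos'][2]+.019
S=(P[...,0]>.62)&(P[...,0]<.7)&(abs(P[...,1]-.06)<.06)&(P[...,2]>zc-.012)&(P[...,2]<zc+.02)
for sg in(1,-1):
    Q=P[S&((P[...,1]-.058)*sg>0)];print(len(Q),Q.min(0).round(4),Q.max(0).round(4))
S=(abs(P[...,0]-.6505)<.025)&(abs(P[...,1]-.0587)<.0165)&(P[...,2]>.053)&(P[...,2]<.08);Q=P[S]
A=np.c_[2*Q,np.ones(len(Q))];s=np.linalg.lstsq(A,(Q**2).sum(1),rcond=None)[0];print(s[:3],np.sqrt(s[3]+s[:3]@s[:3]))
E
```

```text
t 13.9 p [0.5631 0.0575 0.0815] x [ 0.001  0.    -1.   ] y-yaw -89.98 F [ 1.19 -0.08 -0.75] w 0.048 q [ 0.037  0.465  1.6   -0.     1.076  1.607]
2053 [0.6201 0.0807 0.0889] [0.6631 0.0918 0.1128]
2036 [0.6201 0.0257 0.089 ] [0.6636 0.0365 0.1132]
[0.65041373 0.05858604 0.06036995] 0.017081814755581293
```

View pics/w10c.png

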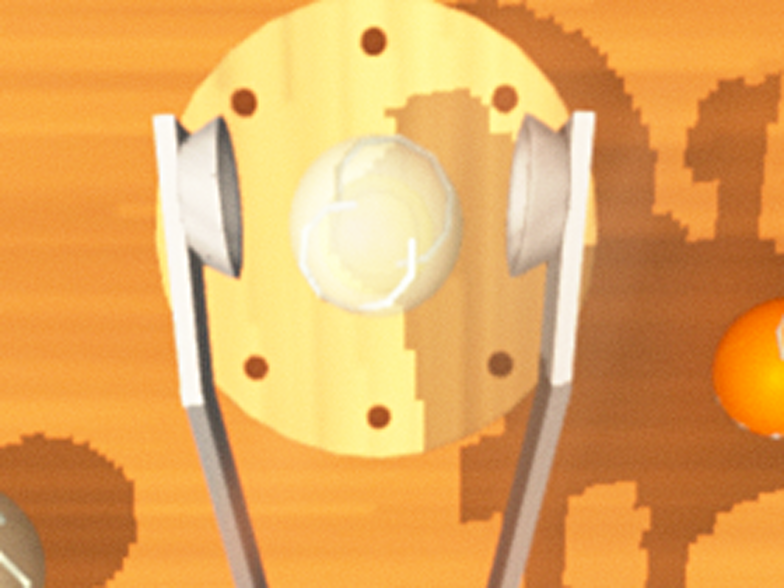

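Emit:
jog_arm(
  rows=[0, 0, -0.005, 0, 0, 0, 0.49, 0, 0, -0.008, 0, 0, 0, 0.49, 0, 0, -0.01, 0, 0, 0, 0.49, 0, 0, -0.009, 0, 0, 0, 0.49, 0, 0, -0.006, 0, 0, 0, 0.49, 0, 0, -0.0015, 0, 0, 0, 0.49, 0, 0, 0, 0, 0, 0, 0.49, 0, 0, 0, 0, 0, 0, 0.49],
)

```text
time_s: 14.62
ee_pos: [0.563, 0.0574, 0.0416]
eef_rot: [-3.108, 1.571, 0.034]
force: [0.2, -0.5, -1.4]
grip_width: 0.0484
```

```bash
python3 - <<'E'
from h import *
st()
p,d,m=snap('wrist','w11');P=cloud(d,m)
crop('w11',120,0,400,210,2.8,'w11c')
S=(P[...,0]>.645)&(P[...,0]<.7)&(abs(P[...,1]-.0587)<.06)&(abs(P[...,1]-.0587)>.019)&(P[...,2]>.045)&(P[...,2]<.09)
for sg in(1,-1):
    Q=P[S&((P[...,1]-.0587)*sg>0)];print(len(Q),Q.min(0).round(4),Q.max(0).round(4))
S=(abs(P[...,0]-.6505)<.025)&(abs(P[...,1]-.0587)<.0165)&(P[...,2]>.053)&(P[...,2]<.08);Q=P[S]
A=np.c_[2*Q,np.ones(len(Q))];s=np.linalg.lstsq(A,(Q**2).sum(1),rcond=None)[0];print(s[:3],np.sqrt(s[3]+s[:3]@s[:3]))
E
```

```text
t 14.62 p [0.563  0.0574 0.0416] x [ 0.  0. -1.] y-yaw -90.0 F [ 0.2  -0.49 -1.38] w 0.0484 q [ 0.037  0.52   1.624 -0.     0.997  1.608]
1161 [0.645  0.081  0.0474] [0.663  0.0915 0.0733]
1176 [0.645  0.0257 0.0477] [0.6638 0.0361 0.0735]
[0.65035598 0.05857462 0.06034304] 0.017088229330376698
```

View pics/w11c.png

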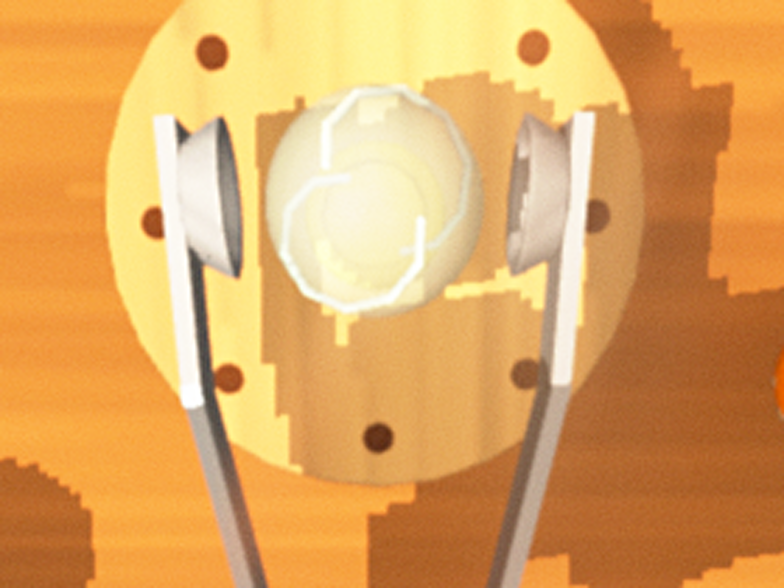

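Emit:
jog_arm(
  rows=[0, 0, 0, 0, 0, 0, 0.51, 0, 0, 0, 0, 0, 0, 0.53, 0, 0, 0, 0, 0, 0, 0.55, 0, 0, 0, 0, 0, 0, 0.57, 0, 0, 0, 0, 0, 0, 0.6, 0, 0, 0, 0, 0, 0, 1, 0, 0, 0, 0, 0, 0, 1, 0, 0, 0, 0, 0, 0, 1],
  squeeze=32,
)

```text
time_s: 15.33
ee_pos: [0.5629, 0.0574, 0.0415]
eef_rot: [-2.953, 1.571, 0.189]
force: [-0.6, -0.3, -0.9]
grip_width: 0.0388
```

Emit:
jog_arm(
  rows=[0, 0, 0, 0, 0, 0, 1, 0, 0, 0, 0, 0, 0, 1, 0, 0, 0, 0, 0, 0, 1],
)

```text
time_s: 15.58
ee_pos: [0.5629, 0.0574, 0.0415]
eef_rot: [-2.813, 1.571, 0.328]
force: [-0.1, 0.1, 0.0]
grip_width: 0.0388
```

```bash
python3 - <<'E'
from h import *
st()
p,d,m=snap('wrist','w12');P=cloud(d,m)
crop('w12',120,0,400,210,2.8,'w12c')
E
```

```text
t 15.58 p [0.5629 0.0574 0.0415] x [ 0.  0. -1.] y-yaw -90.0 F [-0.09  0.13  0.02] w 0.0388 q [0.037 0.52  1.624 0.    0.997 1.608]
```

View pics/w12c.png

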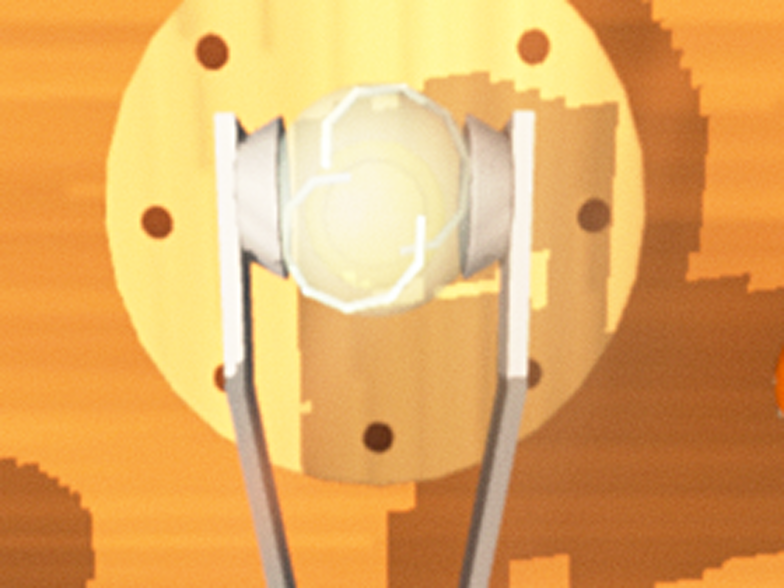

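Emit:
jog_arm(
  rows=[0, 0, 0.003, 0, 0, 0, 1, 0, 0, 0.006, 0, 0, 0, 1, 0, 0, 0.01, 0, 0, 0, 1, 0, 0, 0.014, 0, 0, 0, 1, 0, 0, 0.016, 0, 0, 0, 1, 0, 0, 0.014, 0, 0, 0, 1, 0, 0, 0.01, 0, 0, 0, 1, 0, 0, 0.006, 0, 0, 0, 1],
)

```text
time_s: 16.3
ee_pos: [0.5634, 0.0574, 0.1224]
eef_rot: [-3.1, 1.569, 0.041]
force: [0.1, -0.2, -1.8]
grip_width: 0.039
```

Emit:
jog_arm(
  rows=[0, 0, 0.001, 0, 0, 0, 1, 0, 0, 0, 0, 0, 0, 1, 0, 0, 0, 0, 0, 0, 1, 0, 0, 0, 0, 0, 0, 1, 0, 0, 0, 0, 0, 0, 1],
)

```text
time_s: 16.72
ee_pos: [0.5626, 0.0574, 0.1208]
eef_rot: [0.03, 1.57, -3.112]
force: [-0.3, -0.2, -1.4]
grip_width: 0.0386
```

```bash
python3 - <<'E'
from h import *
st()
p,d,m=snap('wrist','w13');P=cloud(d,m)
crop('w13',120,0,400,210,2.8,'w13c')
S=(abs(P[...,0]-.6505)<.025)&(abs(P[...,1]-.0587)<.0125)&(P[...,2]>.13)&(P[...,2]<.18);Q=P[S]
A=np.c_[2*Q,np.ones(len(Q))];s=np.linalg.lstsq(A,(Q**2).sum(1),rcond=None)[0];print(s[:3],np.sqrt(s[3]+s[:3]@s[:3]))
E
```

```text
t 16.72 p [0.5626 0.0574 0.1208] x [-0.001 -0.    -1.   ] y-yaw -90.0 F [-0.33 -0.15 -1.37] w 0.0386 q [0.037 0.416 1.569 0.    1.157 1.608]
[0.6502643  0.05855238 0.13932005] 0.01700579735518071
```

View pics/w13c.png

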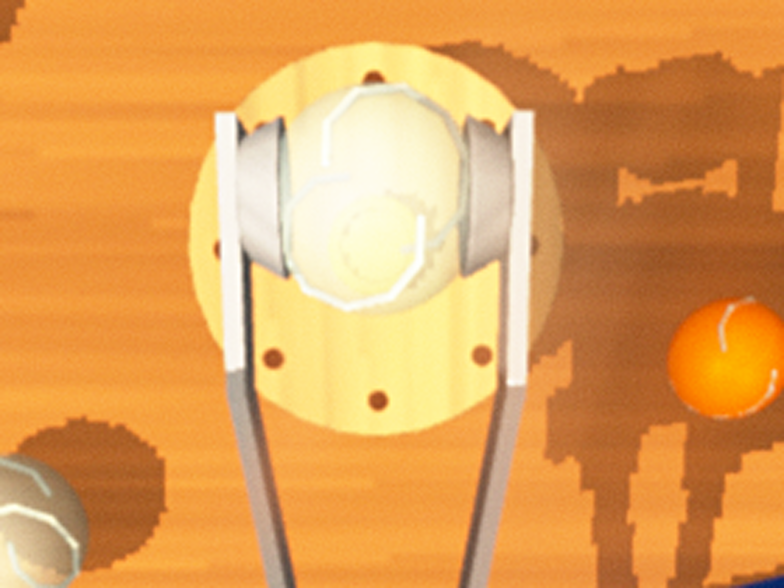

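Emit:
jog_arm(
  rows=[-0.0006, -0.004, 0, 0, 0, 0, 1, -0.0012, -0.009, 0, 0, 0, 0, 1, -0.002, -0.014, 0, 0, 0, 0, 1, -0.0025, -0.018, 0, 0, 0, 0, 1, -0.0027, -0.02, 0, 0, 0, 0, 1, -0.0027, -0.02, 0, 0, 0, 0, 1, -0.0027, -0.02, 0, 0, 0, 0, 1, -0.0027, -0.02, 0, 0, 0, 0, 1],
)

```text
time_s: 17.43
ee_pos: [0.5452, -0.0698, 0.1215]
eef_rot: [1.642, 1.571, -1.5]
force: [0.4, -0.7, -2.5]
grip_width: 0.0391
```

Emit:
jog_arm(
  rows=[-0.0027, -0.02, 0, 0, 0, 0, 1, -0.0027, -0.02, 0, 0, 0, 0, 1, -0.0025, -0.018, 0, 0, 0, 0, 1, -0.002, -0.014, 0, 0, 0, 0, 1, -0.0013, -0.01, 0, 0, 0, 0, 1, -0.001, -0.0055, 0, 0, 0, 0, 1, 0, -0.002, 0, 0, 0, 0, 1, 0, 0, 0, 0, 0, 0, 1],
)

```text
time_s: 18.1
ee_pos: [0.5335, -0.1574, 0.1214]
eef_rot: [-1.192, 1.571, 1.949]
force: [-0.2, 0.5, -1.5]
grip_width: 0.0389
```

Emit:
jog_arm(
  rows=[0, 0, 0, 0, 0, 0, 1, 0, 0, 0, 0, 0, 0, 1, 0, 0, 0, 0, 0, 0, 1, 0, 0, 0, 0, 0, 0, 1, 0, 0, 0, 0, 0, 0, 1, 0, 0, 0, 0, 0, 0, 1],
)

```text
time_s: 18.6
ee_pos: [0.5336, -0.1569, 0.1214]
eef_rot: [-1.818, 1.571, 1.324]
force: [0.4, -0.2, -1.7]
grip_width: 0.0393
```

```bash
python3 - <<'E'
from h import *
st()
p,d,m=snap('wrist','w14');P=cloud(d,m)
cv2.imwrite('pics/w14b.png',cv2.resize(p[:,:,::-1],(800,600),interpolation=cv2.INTER_CUBIC))
S=(abs(P[...,0]-.621)<.025)&(abs(P[...,1]+.156)<.0125)&(P[...,2]>.13)&(P[...,2]<.18);Q=P[S]
A=np.c_[2*Q,np.ones(len(Q))];s=np.linalg.lstsq(A,(Q**2).sum(1),rcond=None)[0];print(s[:3],np.sqrt(s[3]+s[:3]@s[:3]))
snap('scene','s2');crop('s2',130,130,330,280,4,'s2c')
p,d,m=load('s2');P=cloud(d,m)
print(rect(P,(.55,.7,-.23,-.09),(.026,.035))[:3]);print(rect(P,(.58,.66,-.2,-.12),(.056,.065))[:3])
st()
E
```

```text
t 18.6 p [ 0.5336 -0.1569  0.1214] x [ 0.  0. -1.] y-yaw -89.99 F [ 0.44 -0.15 -1.67] w 0.0393 q [-0.352  0.396  1.597  0.     1.149  1.219]
[ 0.62125338 -0.15575811  0.14000324] 0.017066945682349982
(((620.6600952148438, -156.446533203125), (78.23246765136719, 78.06493377685547), 16.176015853881836), np.float64(0.029627836893771853), 524)
(((622.125732421875, -157.6348419189453), (42.33275604248047, 40.72651672363281), 17.025529861450195), np.float64(0.06136714419469663), 194)
t 18.7 p [ 0.5336 -0.157   0.1214] x [-0.  0. -1.] y-yaw -90.0 F [-0.1  -0.56 -1.3 ] w 0.0389 q [-0.352  0.396  1.597  0.     1.149  1.219]
```

View pics/w14b.png

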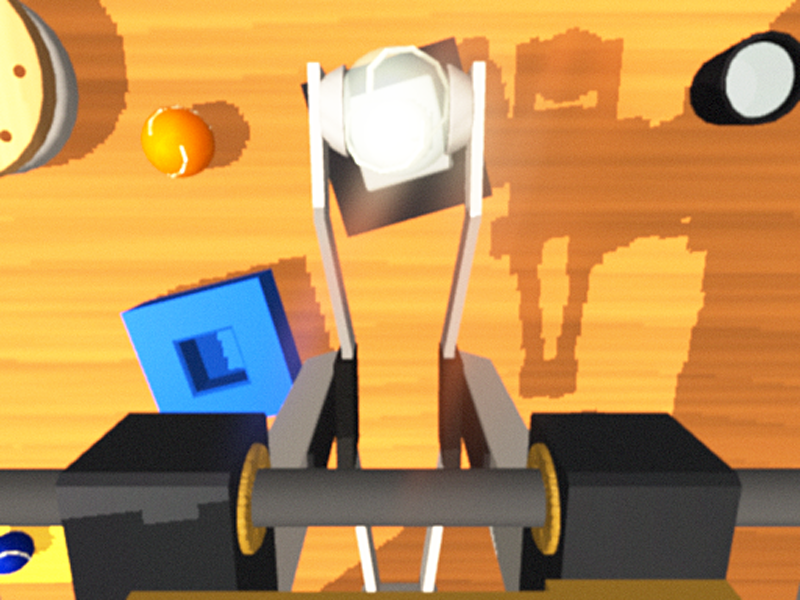

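View pics/s2c.png

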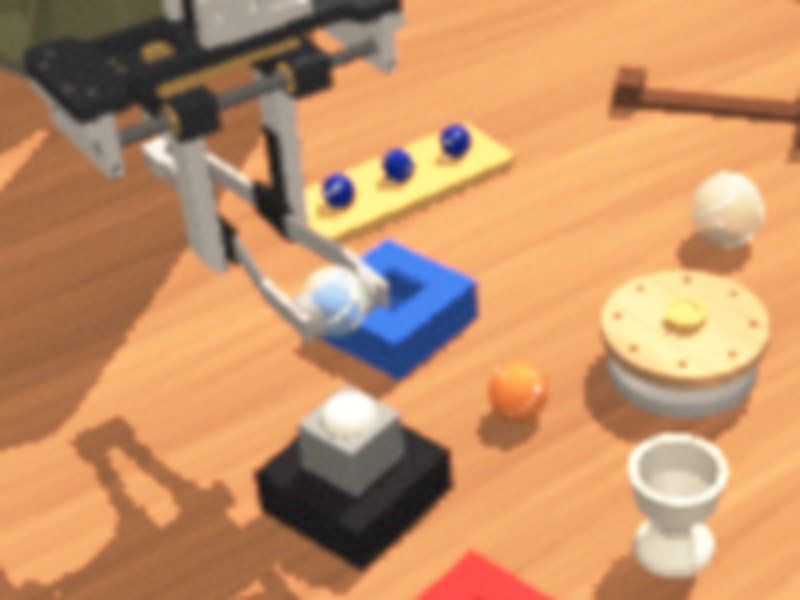

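The shooter's centre is at (0.6213, −0.1558, 0.140), which puts it straight over the lens at about (0.621, −0.156, 0.070). It is held still with about 53 mm of clearance, so I'm handing in.

```bash
python3 -c "
from h import *
print(ctrl.hand_in()); st()"
```

```text
the job is handed in; nothing more can be done
None
the job is handed in; nothing more can be done
```

I plugged the light block into the black socket and let go of it. I then took the tongs off their rest, closed the cups on the shooter on the turntable, lifted it over the light, and handed in still holding it. I chose the smaller clear ball on the turntable and left the larger one and the orange one alone.

**Light seating:** the body top sits 31.9 mm above the socket top by the wrist camera and 31.7 mm by the scene camera, against the 32 mm expected when fully home. The wrist camera put it within 1 mm of centre.

**Shooter position:** its centre is within about 1 mm sideways of the lens and about 70 mm above the lens top, which leaves roughly 52 mm clear. The grip was set to 32 N, the finger opening read 39 mm, and the arm was steady at about 18.7 s.

**Disagreements:**
- The top camera's y positions differed from the wrist camera's by about 1.6 mm, and by up to 5 mm on the tongs from my pixel reading. I used the wrist camera.
- The final scene-camera view put the light about 1.5 to 2 mm off from the wrist measurement, within the allowed limits.

The last pictures show no contact with the bystanders, though I did not re-measure their positions.

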